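Unclip the cover of the long blood-tube carrier

ROBOT

A 6-joint arm with a two-finger parallel gripper is mounted at the origin on the work surface. World frame = base frame: x ahead of the robot, y to its left, z up, the work surface at z = 0. Lengths are in m, angles in rad, forces in N, time in s.
With the tool pointing down it reaches from about 0.25 to 0.775 m from the base axis. Payload 4 kg.
Tool frame: the origin (TCP) lies at the very end of the fingers, on their centre line; the grasp point (between the pads) lies 19 mm behind it; z points along the fingers, y is the line along which they close (so a half turn about z gives the same grasp; the last joint's range is limited). The gripper opens to 94 mm and grips with 3 to 60 N. Pads are 16 mm wide; open, the fingers measure 119 mm over their backs; the gripper's body (75 mm by 177 mm) begins 78 mm behind the grasp point.
Start: joints at [1.169, 0.087, 1.371, -0, 1.684, -0.103], TCP at [0.162, 0.526, 0.206] pointing down, gripper open.
Joint ranges: [-3.1, 3.1], [-0.76, 2.03], [0.27, 2.55], [-1.08, 4.22], [0.17, 2.65], [-2.57, 2.57]. Speed limits (rad/s): [2.79, 2.79, 3.14, 3.14, 3.14, 3.14].

INTERFACE

Orientations are given as [roll, pitch, yaw] about the fixed x, y, z axes, in that order (R = Rz(yaw) Ry(pitch) Rx(roll)).
In Python, from bench import robot gives the robot as it stands. The module is installed in compiled form; this text tells all that it offers.
- The arm moves only by the tool move_arm, never from a script. Its argument "deltas" is one flat list of numbers, 7 for each row, row after row: the turn, a rotation vector about the tool's x, y, z in rad, then the shift along the tool's x, y, z in cm, then the closure, from -1 (fully open) to 1 (shut). A call has 1 to 8 rows; each row is the pose to reach, as a shift and turn from the pose commanded when the call began, along the tool's axes at that moment; what a row does not reach only later rows make up. A row lasts 1/10 s, in which the tool goes at most 50 mm and 8.59 degrees, less where a joint would pass 70% of its speed; a pose out of reach is approached as far as the arm can. A call with a gripper value outside its range is refused whole. The fingers move at their own pace and stop on an object; the grip force is fixed at half the most. Time passes only in rows, so rows that repeat a pose let the fingers close. It gives the time, the measured TCP pose, the force, the opening and the grip force at its end, in the units of the state.
- robot.get_obs(): the state, without advancing time (a new reading comes with each control period).
- robot.snapshot(name): name is "scene" or "top" or "wrist"; returns a dict with "image" (400x640x3 uint8, red, green, blue), "depth" (400x640 float32, m along the optical axis (not along the pixel's ray), 0 where there is no reading), "fov_y" (degrees; the focal length in pixels is half the picture's height over the tangent of half this angle, whatever the lens; pixels are square), "cx", "cy" (the principal point, pixels), "origin" and "orientation" of the camera in the world; the wrist camera has in their place "T_tool_cam" (4x4, takes a point from camera to tool coordinates, whose origin is the TCP and whose axes are the flange's). Camera axes: x right, y up, looking along -z (the intrinsics and any distortion apply to the point x, -y, -z); pixel columns grow to the right and rows downward; lengths in m; the calibration is good to about 2 mm. A picture is of the moment at which its call begins: read the wrist's pose just before it.
- robot.close_job(): hands the job in; it is judged then, once.
The state is a dict: "time": time; "joint_positions": joint angles; "qvel": joint speeds; "joint_torque": joint torques, N m; "tool_pos": TCP position; "ee_rot": TCP orientation; "wrist_force": force on the tool from outside, world axes, zero at the start; "wrist_torque": the same for the moment, N m; "width": finger opening in m; "finger_force": force on a finger pad.
Only numpy, scipy, OpenCV 4.12 (cv2) and the standard library are available. Lean on these libraries where they do the work, as an engineer would, in place of code of your own. Each camera call takes 0.05 s, during which the arm holds its last target. There are 200 camera calls.

TASK

Open the longer of the two covered blood-tube carriers: squeeze the two snap tabs on its cover together, lift the cover off, and set it down (do not drop it) flat and right way up in the middle of the empty steel tray, lined up with the tray. Leave the cover of the shorter carrier where it is.

Things in the scene. Friction and masses are not known exactly. Their poses are not given: they have to be found in the camera images.
- long_cover_grip (a point): Long carrier's clip-on cover: grey plate 204 x 88 x 5 mm, 145 g (+-40%), on an 80 mm high fixed white carrier. Point midway between its two upright snap tabs, 25 mm above the plate's top (seated: 110 mm above the bench). x along its length, y from tab to tab, z up. End feet reach 20 mm below the plate: lift 30 mm to clear; on a floor the point stands at 50 mm. Looks the same turned half round.
- long_cover_left (a joint): White snap tab on the cover's +y side, upright, 26 mm wide (x), 5 thick (y), 36 above the plate's top. The tabs' outer faces are 50 mm apart, 34 squeezed. Value: m of inward travel, 0 sprung out and clipped, 0.008 fully in; the hook lets go beyond about 0.005. Spring 3 N at rest, 6 N fully in; springs back. A 20 N grip takes both tabs home and holds the cover.
- long_cover_right (a joint): The same for the tab on the cover's -y side. Both must be in at once for the cover to come off.
- short_cover_grip (a point): The same point and axes of the other, shorter cover (134 x 88 mm plate, the same tabs) on the shorter carrier (130 x 84 mm, 80 mm high). Not to be moved.
- tray_in (a point): Empty shallow steel tray, fixed, 260 x 150 mm outside, 16 mm high, walls 4 mm. Point: centre of its inner floor (4 mm above the bench); x along its length, y across, z up. The cover goes here, length along the tray's length, either way round.

How it is judged:
On the way, in this order (a step that is already met when the one before it is completed fails the run):
1. both tabs of the long cover are squeezed in while it still sits on its carrier (value of joint each of long_cover_left, long_cover_right above 0.005 m and distance of long_cover_grip from where it was at the start of the episode below 0.012 m), for 0.1 s.
2. the cover is lifted clear of its carrier (height (world z) of long_cover_grip above 0.135 m), for 0.05 s.
3. the cover is lowered into the tray, to within 15 mm of standing on it, still held by its tabs (value of joint each of long_cover_left, long_cover_right above 0.002 m and z of long_cover_grip in the frame of tray_in below 0.065 m and horizontal distance between long_cover_grip and tray_in below 0.04 m), for 0.05 s.
At the end, for the whole second after the job is handed in: The long cover stands flat on its feet on the tray's floor (height within 6 mm, tilt under 7 degrees), right way up, its middle within 40 mm of the tray's middle and its length within 20 degrees of the tray's, both tabs let go and sprung out; the short cover is within 15 mm of where it was (horizontal distance between long_cover_grip and tray_in below 0.04 m and z of long_cover_grip in the frame of tray_in between 0.044 and 0.056 m and angle between long_cover_grip's own z axis and vertical below 0.12 rad and angle between the x axis of long_cover_grip and the x axis of tray_in, either way round below 0.35 rad and value of joint each of long_cover_left, long_cover_right below 0.002 m and distance of short_cover_grip from where it was at the start of the episode below 0.015 m); the robot touches nothing.
It fails at once if the cover of the shorter carrier is moved by more than 15 mm (distance of short_cover_grip from where it was at the start of the episode above 0.015 m).
It also fails if it takes over 38 s, if anything falls off the work surface, if the arm or the gripper's body presses on something with over 40 N, if the wrist force passes 120 N, or if a joint passes its speed limit or range.

## Working session

There is one attempt and no reset: what is moved stays moved. The work goes in short steps, Python scripts to look and compute and a tool call to move; the robot and the scene stay as the last step left them, time stands still between calls to the robot, and variables do not carry over. Pictures are saved under pics/ and viewed, at most 10 in all, crops included, and the job is handed in when it is done.

Besides the shell and the picture viewer there is one more tool, called after "Request:" in YAML: its name, and indented under it one key for each argument. move_arm: Moves the arm, as the interface text tells. Its arguments: {"type":"object","properties":{"deltas":{"type":"array","items":{"type":"number"}}},"required":["deltas"]}

```bash
mkdir -p pics; cat > h.py <<'E'
import numpy as np, cv2
from scipy.spatial.transform import Rotation as R
from bench import robot
def snap(n,fn=None):
    o=robot.get_obs(); s=robot.snapshot(n)
    if fn: cv2.imwrite('pics/'+fn,s['image'][:,:,::-1])
    if 'T_tool_cam' in s:
        T=np.eye(4);T[:3,:3]=R.from_euler('xyz',o['ee_rot']).as_matrix();T[:3,3]=o['tool_pos']
        T=T@np.array(s['T_tool_cam'])
    else:
        T=np.eye(4);q=np.array(s['orientation'])
        T[:3,:3]=q if q.shape==(3,3) else R.from_euler('xyz',q).as_matrix() if q.size==3 else R.from_quat(q).as_matrix()
        T[:3,3]=s['origin']
    s['T']=T; s['f']=200/np.tan(np.radians(s['fov_y'])/2); return s
def ray(s,u,v):
    d=np.stack([(np.asarray(u,float)-s['cx'])/s['f'],-(np.asarray(v,float)-s['cy'])/s['f'],-np.ones(np.shape(u))],-1)
    return d@s['T'][:3,:3].T
def onplane(s,u,v,z):
    d=ray(s,u,v);o=s['T'][:3,3];return o+d*((z-o[2])/d[...,2])[...,None]
def cloud(s):
    v,u=np.mgrid[:400,:640];return s['T'][:3,3]+ray(s,u,v)*s['depth'][...,None]
E
python3 - <<'E'
from h import *
s=snap('top','top.png')
print({k:v for k,v in s.items() if k not in('image','depth')})
print(robot.get_obs())
P=cloud(s); ok=s['depth']>0
print(ok.mean(), np.percentile(P[ok][:,2],[1,25,50,75,99]))
E
```

```text
{'fov_y': 48.94163824155844, 'cx': 320.8020344960839, 'cy': 200.98130603566915, 'origin': array([ 0.33920291, -0.00862386,  1.07465292]), 'orientation': array([ 0.20520096, -0.00150994, -1.44384315]), 'T': array([[ 0.12661229,  0.97110221, -0.20231123,  0.33920291],
       [-0.99195113,  0.12426131, -0.02433268, -0.00862386],
       [ 0.00150994,  0.20376367,  0.97901894,  1.07465292],
       [ 0.        ,  0.        ,  0.        ,  1.        ]]), 'f': np.float64(439.4529227284642)}
{'time': 0.05, 'joint_positions': array([ 1.16886984e+00,  8.79579554e-02,  1.37217453e+00, -2.74251929e-05,
        1.68355518e+00, -1.03093341e-01]), 'qvel': array([ 3.24495216e-04, -1.08032148e-03, -2.58789438e-04,  7.32356132e-05,
        3.97465221e-04, -1.70080847e-03]), 'joint_torque': array([ 1.74950870e-03, -3.41538370e+01, -3.03595948e+01,  7.20240595e-02,
        3.04830854e-02, -7.07426079e-05]), 'tool_pos': array([0.16173371, 0.52515242, 0.20434297]), 'ee_rot': array([-3.13950597e+00, -1.88485734e-04,  2.84275626e+00]), 'wrist_force': array([-0.58975623,  0.10668563, -0.24824949]), 'wrist_torque': array([ 0.01635887, -0.00017293, -0.02263042]), 'finger_force': 0.0, 'width': 0.09390476362170362}
0.99594921875 [-7.56975846e-01 -2.93831204e-03 -6.68589682e-04  1.60941234e-03
  1.35717792e-01]
```

View pics/top.png

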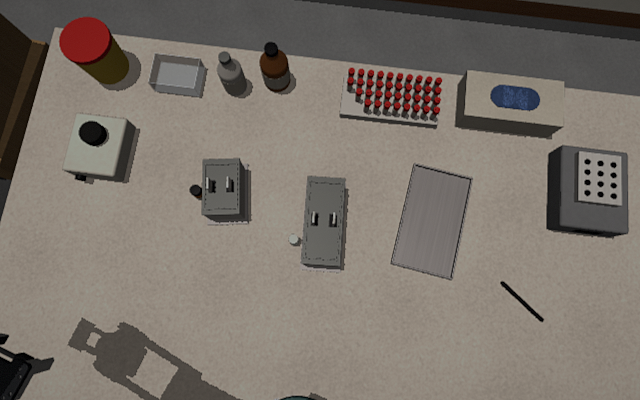

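The top view shows the short carrier at about (222,188), the long one at (325,222), its tabs at (315,218) and (333,218), and the empty tray at (432,221). I'll measure them next.

```bash
python3 - <<'E'
from h import *
s=snap('top'); P=cloud(s); Z=P[...,2]
v,u=np.mgrid[:400,:640]
def rect(m,z,name):
    n,l,st,_=cv2.connectedComponentsWithStats(m.astype(np.uint8))
    i=1+np.argmax(st[1:,4]); vv,uu=np.where(l==i)
    q=onplane(s,uu,vv,z)[:,:2]
    (c,wh,a)=cv2.minAreaRect((q*1000).astype(np.float32))
    print(name,st[i],'c',np.round(c,1),'wh',np.round(wh,1),'a',round(a,1),'z',np.median(P[vv,uu,2]).round(4))
box=lambda a,b,c,d:(u>a)&(u<b)&(v>c)&(v<d)
rect(box(285,365,160,285)&(Z>.073)&(Z<.095),.085,'long')
rect(box(190,255,145,230)&(Z>.073)&(Z<.095),.085,'short')
for nm,b in(('longtabs',box(285,365,160,285)),('shorttabs',box(190,255,145,230))):
    m=b&(Z>.105)&(Z<.14); n,l,st,ce=cv2.connectedComponentsWithStats(m.astype(np.uint8))
    for i in range(1,n):
        if st[i,4]>8: q=P[l==i]; print(nm,st[i],q.mean(0).round(4),q.max(0).round(4))
g=s['image'].astype(int)
m=box(380,485,155,290)&((g[...,0]-g[...,2])<14)
rect(m,.016,'tray')
# obstacles: tall stuff near
for a,b,c,d in((284,300,230,248),(188,201,180,202)):
    m=box(a,b,c,d)&(Z>.015)&(Z<.3); print(P[m].min(0).round(3),P[m].max(0).round(3))
print(g[221,432],g[221,500])
E
```

```text
long [ 301  175   44   91 3324] c [502.2   5.8] wh [203.7  87.8] a 3.3 z 0.0845
short [ 201  158   39   57 2019] c [550.5 251.9] wh [134.1  87.3] a 9.4 z 0.0847
longtabs [312 211   3  12  31] [0.5006 0.0281 0.119 ] [0.512  0.0314 0.1222]
longtabs [332 212   3  13  31] [ 0.5016 -0.0169  0.1187] [ 0.5158 -0.0142  0.1237]
shorttabs [206 177   4  13  47] [0.5467 0.2729 0.1165] [0.5592 0.2779 0.1255]
shorttabs [226 176   4  13  47] [0.5534 0.2286 0.1171] [0.5663 0.2334 0.1245]
tray [ 390  163   84  117 6575] c [ 547.6 -257.9] wh [152.7 265.9] a 82.2 z 0.0036
[0.444 0.06  0.015] [0.466 0.083 0.049]
[0.526 0.307 0.016] [0.554 0.334 0.059]
[119 113 111] [147 137 126]
```

Request:
move_arm:
  deltas: [0, 0, -0.36, -48, -39.6, -4, -1, 0, 0, -0.36, -48, -39.6, -4, -1, 0, 0, -0.36, -48, -39.6, -4, -1, 0, 0, -0.36, -48, -39.6, -4, -1, 0, 0, -0.36, -48, -39.6, -4, -1, 0, 0, -0.36, -48, -39.6, -4, -1, 0, 0, -0.36, -48, -39.6, -4, -1, 0, 0, -0.36, -48, -39.6, -4, -1]

```text
time: 0.9
tool_pos: [0.3786, 0.1954, 0.2306]
ee_rot: [3.141, -0.0, -3.08]
wrist_force: [1.5, 0.1, -0.6]
width: 0.0936
finger_force: 0.0
```

Request:
move_arm:
  deltas: [0, 0, 0, -5, -9, 0, -1, 0, 0, 0, -8, -15, 0, -1, 0, 0, 0, -10, -18, 0, -1, 0, 0, 0, -11, -19.5, 0, -1, 0, 0, 0, -11, -19.5, 0, -1, 0, 0, 0, -11, -19.5, 0, -1]

```text
time: 1.5
tool_pos: [0.5008, 0.0066, 0.2293]
ee_rot: [-3.141, -0.002, -3.085]
wrist_force: [-0.7, 1.5, 0.3]
width: 0.0942
finger_force: 0.0
```

```bash
python3 - <<'E'
from h import *
s=snap('wrist','w1.png'); P=cloud(s)
o=robot.get_obs(); print(o['tool_pos'],o['ee_rot'],o['qvel'].round(3)); print(s['T'].round(3),(s['depth']>0).mean())
Z=P[...,2]; near=(abs(P[...,0]-.502)<.13)&(abs(P[...,1]-.006)<.07)&(s['depth']>0)
for lo,hi,z in((.078,.092,.085),(.108,.13,.121)):
    m=near&(Z>lo)&(Z<hi); n,l,st,_=cv2.connectedComponentsWithStats(m.astype(np.uint8))
    for i in range(1,n):
        if st[i,4]>150:
            c=cv2.minAreaRect((P[l==i][:,:2]*1000).astype(np.float32)); print(z,st[i],np.round(c[0],1),np.round(c[1],1),round(c[2],1),P[l==i].mean(0).round(4))
E
```

```text
[0.49995552 0.00830431 0.22967402] [ 3.14076639e+00 -2.38348573e-03 -3.08322048e+00] [ 0.044 -0.03   0.016  0.011  0.008  0.005]
[[-0.057 -0.964 -0.258  0.426]
 [ 0.998 -0.055 -0.014  0.002]
 [-0.    -0.258  0.966  0.408]
 [ 0.     0.     0.     1.   ]] 0.99594921875
0.085 [  273    86    87   181 14057] [501.1   3.7] [203.   88.3] 3.3 [0.4923 0.0032 0.0848]
0.121 [291 176   6  28 160] [501.6 -18.9] [25.1  5.4] 2.3 [ 0.5007 -0.0186  0.1195]
0.121 [336 176   7  28 165] [498.9  26.4] [25.2  5.7] 3.2 [0.4982 0.0258 0.1187]
```

View pics/w1.png

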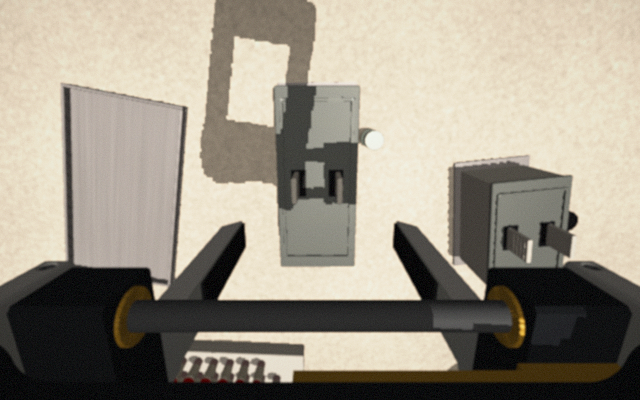

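The wrist view has the long cover upright in the middle, with its tabs at (296,188) and (338,188) between the open fingers. Its centre is about (0.501, 0.004) and its yaw 3.3°, which agrees with the top view.

Request:
move_arm:
  deltas: [0, 0, 0, 0, -0.3, 4, -1, 0, 0, 0, 0, -0.3, 8, -1, 0, 0, 0, 0, -0.3, 11, -1, 0, 0, 0, 0, -0.3, 13, -1, 0, 0, 0, 0, -0.3, 13.8, -1, 0, 0, 0, 0, -0.3, 13.8, -1, 0, 0, 0, 0, -0.3, 13.8, -1]

```text
time: 2.25
tool_pos: [0.5008, 0.007, 0.0942]
ee_rot: [-3.142, 0.002, -3.079]
wrist_force: [0.2, -0.6, 0.5]
width: 0.0938
finger_force: 0.0
```

Request:
move_arm:
  deltas: [0, 0, 0, 0, -0.2, 0.2, -0.5, 0, 0, 0, 0, -0.2, 0.2, 1, 0, 0, 0, 0, -0.2, 0.2, 1, 0, 0, 0, 0, -0.2, 0.2, 1, 0, 0, 0, 0, -0.2, 0.2, 1, 0, 0, 0, 0, -0.2, 0.2, 1, 0, 0, 0, 0, -0.2, 0.2, 1, 0, 0, 0, 0, -0.2, 0.2, 1]

```text
time: 3.05
tool_pos: [0.5003, 0.0044, 0.0909]
ee_rot: [-3.142, 0.0, -3.08]
wrist_force: [-0.1, -1.5, 4.3]
width: 0.0338
finger_force: 13.3
```

Request:
move_arm:
  deltas: [0, 0, 0, 0, 0, 0, 1, 0, 0, 0, 0, 0, 0, 1, 0, 0, 0, 0, 0, 0, 1, 0, 0, 0, 0, 0, -1, 1, 0, 0, 0, 0, 0, -2.5, 1, 0, 0, 0, 0, 0, -4.5, 1, 0, 0, 0, 0, 0, -7, 1, 0, 0, 0, 0, 0, -7, 1]

```text
time: 3.85
tool_pos: [0.5024, 0.0042, 0.1646]
ee_rot: [-3.14, 0.007, -3.08]
wrist_force: [0.1, 0.3, -1.0]
width: 0.0329
finger_force: 30.0
```

```bash
python3 - <<'E'
from h import *
s=snap('wrist','w2.png'); P=cloud(s)
o=robot.get_obs(); print(o['tool_pos'],o['ee_rot'],o['wrist_force'],o['width'],o['finger_force'])
Z=P[...,2]; near=(abs(P[...,0]-.502)<.13)&(abs(P[...,1]-.006)<.07)&(s['depth']>0)
m=near&(Z>.135)&(Z<.17); q=P[m]; print(m.sum(),q.mean(0),np.linalg.lstsq(np.c_[q[:,:2],np.ones(len(q))],q[:,2],rcond=None)[0]); c=cv2.minAreaRect((q[:,:2]*1000).astype(np.float32)); print(c)
s=snap('top'); P=cloud(s); g=s['image'].astype(int); v,u=np.mgrid[:400,:640]
m=(u>380)&(u<485)&(v>155)&(v<290)&(abs(P[...,2]-.004)<.003)&((g[...,0]-g[...,2])<14)
m=cv2.morphologyEx(m.astype(np.uint8),cv2.MORPH_OPEN,np.ones((9,9)))
n,l,st,_=cv2.connectedComponentsWithStats(m);i=1+np.argmax(st[1:,4]);vv,uu=np.where(l==i)
print('tray floor',cv2.minAreaRect((onplane(s,uu,vv,.004)[:,:2]*1000).astype(np.float32)))
E
```

```text
[0.50136116 0.00432036 0.1623867 ] [-3.14112515  0.00379008 -3.08035037] [ 0.3300861   0.85852757 -1.37474005] 0.03308516451333042 29.9851593375206
29484 [0.47002513 0.00183792 0.15810619] [ 0.00796958 -0.00055722  0.15436132]
((503.1724548339844, 3.7733840942382812), (204.6746826171875, 88.24932861328125), 3.3399558067321777)Traceback (most recent call last):
  File "<stdin>", line 9, in <module>
    return _wrapfunc(a, 'argmax', axis=axis, out=out, **kwds)
    return bound(*args, **kwds)
ValueError: attempt to get argmax of an empty sequence
```

View pics/w2.png

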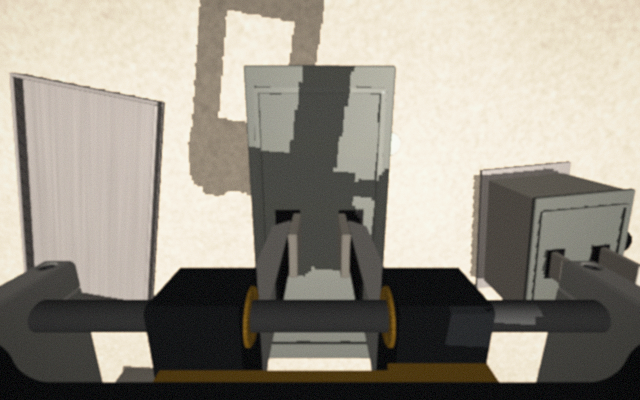

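The wrist view shows the cover held level between the fingers and clear of its carrier, with the plate at z≈0.158. The tray is free on the left, so I'll carry the cover across.

Request:
move_arm:
  deltas: [0, 0, 0.02, -0.2, -2, 0, 1, 0, 0, 0.05, -0.6, -6, 0, 1, 0, 0, 0.08, -1.1, -10.5, 0, 1, 0, 0, 0.115, -1.6, -15, 0, 1, 0, 0, 0.145, -2.1, -19.5, 0, 1, 0, 0, 0.17, -2.5, -23, 0, 1, 0, 0, 0.185, -2.8, -25.3, 0, 1, 0, 0, 0.194, -2.9, -26.4, 0, 1]

```text
time: 4.75
tool_pos: [0.5443, -0.259, 0.1577]
ee_rot: [3.14, -0.004, 3.006]
wrist_force: [-0.0, 0.3, -1.0]
width: 0.0332
finger_force: 30.0
```

Request:
move_arm:
  deltas: [0, 0, 0, 0, 0, 2, 1, 0, 0, 0, 0, 0, 4, 1, 0, 0, 0, 0, 0, 6, 1, 0, 0, 0, 0, 0, 7, 1, 0, 0, 0, 0, 0, 7, 1, 0, 0, 0, 0, 0, 7, 1]

```text
time: 5.35
tool_pos: [0.5455, -0.2569, 0.091]
ee_rot: [3.141, 0.0, 3.009]
wrist_force: [0.5, -0.1, -1.8]
width: 0.0332
finger_force: 30.0
```

```bash
python3 - <<'E'
from h import *
s=snap('wrist','w3.png'); P=cloud(s); t=snap('top','t3.png')
o=robot.get_obs(); print(o['time'],o['tool_pos'],o['ee_rot'],o['wrist_force'],o['width'],o['finger_force'])
Z=P[...,2]; near=(abs(P[...,0]-.548)<.13)&(abs(P[...,1]+.258)<.08)&(s['depth']>0)
m=near&(Z>.07)&(Z<.11); q=P[m]; print(m.sum(),np.median(q[:,2]),np.linalg.lstsq(np.c_[q[:,:2],np.ones(len(q))],q[:,2],rcond=None)[0]); print(cv2.minAreaRect((q[:,:2]*1000).astype(np.float32)))
cv2.imwrite('pics/c3.png',np.hstack([s['image'][:,:,::-1],t['image'][130:300,300:500,::-1].repeat(2,0).repeat(2,1)[:400] if 0 else cv2.resize(t['image'][130:310,340:412+68,::-1],(160,206)).repeat(1,0) if 0 else s['image'][:,:0]]))
E
```

```text
5.45 [ 0.5461614  -0.25748998  0.09225735] [-3.14081080e+00  2.35312922e-03  3.00916280e+00] [ 0.51175216  1.02059025 -1.9263238 ] 0.03309137205900441 29.985484778881073
30080 0.08449113500807658 [ 0.00365141 -0.00020349  0.08308249]
((546.1849365234375, -257.33343505859375), (88.47461700439453, 204.87901306152344), 82.4330825805664)
```

View pics/w3.png

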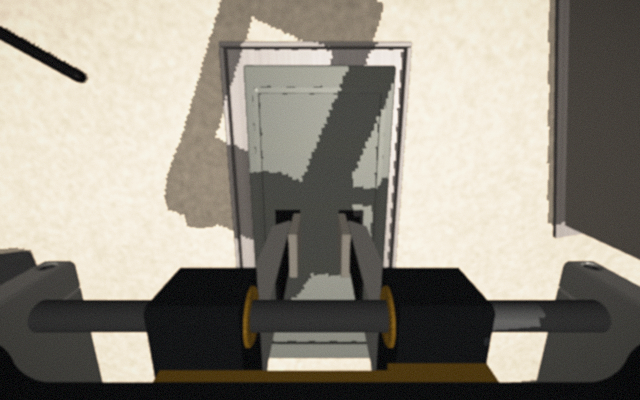

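The cover hangs level over the tray, lined up with it. In the image it sits centred inside the rim, which runs from about (225,45) to (408,45). I'll lower it and watch the wrist force.

Request:
move_arm:
  deltas: [0, 0, 0, 0, 0, 1.5, 1, 0, 0, 0, 0, 0, 3, 1, 0, 0, 0, 0, 0, 4.2, 1, 0, 0, 0, 0, 0, 4.9, 1, 0, 0, 0, 0, 0, 5.2, 1, 0, 0, 0, 0, 0, 5.3, 1, 0, 0, 0, 0, 0, 5.3, 1]

```text
time: 6.15
tool_pos: [0.5456, -0.2575, 0.038]
ee_rot: [-3.141, 0.001, 3.009]
wrist_force: [-0.1, 0.2, -1.9]
width: 0.033
finger_force: 30.0
```

Request:
move_arm:
  deltas: [0, 0, 0, 0, 0, 0.1, 1, 0, 0, 0, 0, 0, 0.2, 1, 0, 0, 0, 0, 0, 0.2, 1]

```text
time: 6.45
tool_pos: [0.5455, -0.2574, 0.036]
ee_rot: [-3.142, 0.0, 3.009]
wrist_force: [0.3, -0.7, -1.1]
width: 0.0332
finger_force: 30.0
```

Request:
move_arm:
  deltas: [0, 0, 0, 0, 0, 0.1, 1, 0, 0, 0, 0, 0, 0.1, 1, 0, 0, 0, 0, 0, 0.1, 1]

```text
time: 6.75
tool_pos: [0.5456, -0.2575, 0.0351]
ee_rot: [-3.141, 0.001, 3.009]
wrist_force: [0.7, 0.0, -0.1]
width: 0.033
finger_force: 30.0
```

Request:
move_arm:
  deltas: [0, 0, 0, 0, 0, 0.1, 1, 0, 0, 0, 0, 0, 0.1, 1, 0, 0, 0, 0, 0, 0.1, 1]

```text
time: 7.05
tool_pos: [0.5456, -0.2575, 0.035]
ee_rot: [-3.141, 0.001, 3.009]
wrist_force: [-2.2, 0.2, 4.7]
width: 0.0328
finger_force: 30.0
```

The force has turned upward (about +5 N), so the feet are on the floor. I'll release slowly.

Request:
move_arm:
  deltas: [0, 0, 0, 0, 0, 0, 0.2, 0, 0, 0, 0, 0, 0, 0, 0, 0, 0, 0, 0, 0, -0.2, 0, 0, 0, 0, 0, 0, -0.5, 0, 0, 0, 0, 0, 0, -0.9, 0, 0, 0, 0, 0, 0, -0.9, 0, 0, 0, 0, 0, 0, -0.9]

```text
time: 7.75
tool_pos: [0.5452, -0.2572, 0.0333]
ee_rot: [3.141, -0.001, 3.009]
wrist_force: [-0.2, -0.1, -0.4]
width: 0.0821
finger_force: 0.0
```

Request:
move_arm:
  deltas: [0, 0, 0, 0, 0, -1, -0.9, 0, 0, 0, 0, 0, -3, -0.9, 0, 0, 0, 0, 0, -6, -0.9, 0, 0, 0, 0, 0, -10, -0.9, 0, 0, 0, 0, 0, -13, -0.9, 0, 0, 0, 0, 0, -15, -0.9, 0, 0, 0, 0, 0, -15, -0.9, 0, 0, 0, 0, 0, -15, -0.9]

```text
time: 8.55
tool_pos: [0.5454, -0.2573, 0.184]
ee_rot: [-3.141, 0.001, 3.009]
wrist_force: [-0.9, 0.0, -0.8]
width: 0.0893
finger_force: 0.0
```

```bash
python3 - <<'E'
from h import *
s=snap('wrist','w4.png'); P=cloud(s)
o=robot.get_obs(); print(o['time'],o['tool_pos'],o['width'],o['finger_force'])
Z=P[...,2]; near=(abs(P[...,0]-.548)<.15)&(abs(P[...,1]+.258)<.09)&(s['depth']>0)
m=near&(Z>.022)&(Z<.04); q=P[m]; print(m.sum(),np.median(q[:,2]),np.linalg.lstsq(np.c_[q[:,:2],np.ones(len(q))],q[:,2],rcond=None)[0]); print(cv2.minAreaRect((q[:,:2]*1000).astype(np.float32)))
m=near&(Z>.052)&(Z<.08)
n,l,st,_=cv2.connectedComponentsWithStats(m.astype(np.uint8))
for i in range(1,n):
    if st[i,4]>80: print(cv2.minAreaRect((P[l==i][:,:2]*1000).astype(np.float32)))
E
```

```text
8.6 [ 0.54482233 -0.25699328  0.182521  ] 0.08909823525911102 0.0
13293 0.028713350082824995 [ 0.00017556 -0.00055308  0.02859897]
((546.289794921875, -258.36810302734375), (88.21481323242188, 203.2941436767578), 82.28900146484375)
((542.7291259765625, -280.3825988769531), (5.005597114562988, 25.830883026123047), 81.12539672851562)
((548.8863525390625, -235.6939697265625), (5.766399383544922, 25.675912857055664), 82.37078094482422)
```

View pics/w4.png

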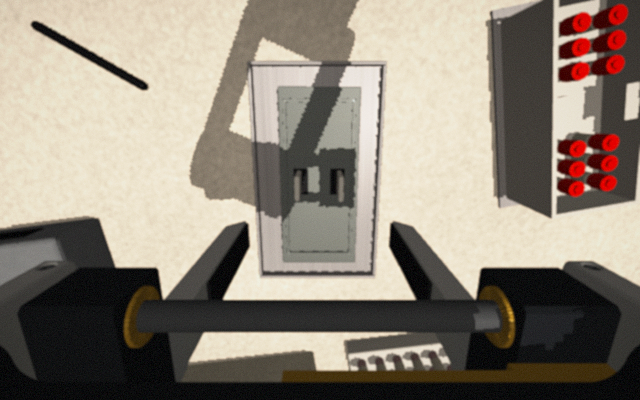

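The cover lies flat (top at 28.7 mm) and centred in the tray, with its tabs sprung out at (300,185) and (338,185). The arm is clear of everything, so I'm handing in.

```bash
python3 -c "
from bench import robot
print(robot.close_job())"
```

```text
the job is handed in; nothing more can be done
None
```

The long carrier's cover is off and stands flat, centred and lined up in the steel tray with its tabs sprung out; I never touched the short cover, and I handed the job in at about 8.6 s (no verdict was returned).

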